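# Fold down the flat-pad work support

## Robot

A 6-joint arm with a two-finger parallel gripper is mounted at the origin on the work surface. World frame = base frame: x ahead of the robot, y to its left, z up, the work surface at z = 0. Lengths are in mm, angles in degrees, forces in N, time in s.
With the tool pointing down it reaches from about 375 to 975 mm from the base axis. Payload 3.8 kg.
Tool frame: the origin (TCP) lies at the very end of the fingers, on their centre line; the grasp point (between the pads) lies 19 mm behind it (bot.hold_point_z is the distance from the TCP to the grasp point, in mm); z points along the fingers, y is the line along which they close (so a half turn about z gives the same grasp; the last joint's range is limited). The gripper opens to 85 mm and grips with 20 to 120 N. Pads are 22 mm wide; open, the fingers measure 114 mm over their backs; the gripper's body (76 mm by 85 mm) begins 54 mm behind the grasp point. The pads swing forward as they close: fully open they stand 13 mm farther back than shut.
Start: joints at [-77.057, 15.12, 91.902, -0, 72.978, -2.114], TCP at [175.35, -651.821, 231.28] pointing down, gripper open.
Joint ranges: [-150.88, 150.88], [-54.13, 125.18], [17.81, 147.31], [-75.09, 255.09], [0, 152.58], [-146.25, 146.25]. Speed limits (degrees/s): [147.25, 147.25, 180, 180, 180, 180].

## Interface

Orientations are given as a 3x3 rotation matrix whose columns are the frame's x, y, z axes.
In Python, from station import bot gives the robot as it stands.
- The arm moves only by the shell command python3 -m crank 'ROWS' [FORCE]. ROWS is JSON, a list that holds one entry, the list of rows, each a list of 7 numbers: the shift along the tool's x, y, z in units of 30 cm (1.0 is 30 cm), then the turn, a rotation vector about the tool's x, y, z in units of 180 degrees (1.0 is 180 degrees), then the opening, from -1 (shut) to 1 (fully open). In form: [[[x, y, z, rx, ry, rz, fingers], ...]]. A call has 1 to 12 rows; each row is the pose to reach, as a shift and turn from the pose commanded when the call began, along the tool's axes at that moment, turning the shorter way round; what a row does not reach only later rows make up. A row lasts 1/8 s, in which the tool goes at most 62.5 mm and 10.7 degrees, less where a joint would pass 70% of its speed; a pose out of reach is approached as far as the arm can. A call with a number of a shift or a turn outside -1 to 1 is refused whole. A call with a gripper value outside its range is refused whole. The fingers move at their own pace and stop on an object; FORCE is the grip in N (left out, the last holds). Time passes only in rows, so rows that repeat a pose let the fingers close. It gives the time, the measured TCP pose, the force, the opening and the grip force at its end, in the units of the state.
- bot.state(): the state, without advancing time (a new reading comes with each control period).
- bot.read_camera(name): name is "scene" or "side" or "wrist"; returns (picture, depth): 400x640x3 uint8, red, green, blue; 400x640 float32, mm along the optical axis (not along the pixel's ray), 0 where there is no reading.
- bot.calibration(name): a dict with "K" (3x3 intrinsics, pixels), "k1" (the pictures are not rectified: a ray, as slopes to the right and down, at radius r is drawn at 1 + k1 r^2 times it, then the intrinsics apply), "rvec" (rotation vector, rad) and "tvec" (3), from world to camera coordinates, as OpenCV has them; the wrist camera has in their place "hand_eye" (4x4, takes a point from camera to tool coordinates, whose origin is the TCP and whose axes are the flange's). Camera axes: x right, y down, z forward; pixel columns grow to the right and rows downward; lengths in mm; the calibration is good to about 2 mm. A picture is of the moment at which its call begins: read the wrist's pose just before it. calibration takes no time and is no camera call.
- bot.sign_off(): hands the job in; it is judged then, once.
The state is a dict: "clock": time; "joint_positions": joint angles; "joint_velocities": joint speeds; "effort": joint torques, N m; "tcp_pos": TCP position; "eef_rot": TCP orientation; "ft_force": force on the tool from outside, world axes, zero at the start; "moment": the same for the moment, N m; "width": finger opening in mm; "finger_force": force on a finger pad.
Only numpy, scipy, OpenCV 4.12 (cv2) and the standard library are available. Lean on these libraries where they do the work, as an engineer would, in place of code of your own. Each camera call takes 0.05 s, during which the arm holds its last target. There are 200 camera calls.

## Task

Sanding is over: collapse the telescoping work support with the flat round pad on top, innermost tube first: press the thin inner tube fully home into the middle tube, then the middle tube fully home into the outer one. Leave the other support, the one with the V-shaped head, standing as it is, and let go when done.

Things in the scene. Friction and masses are not known exactly. Their poses are not given: they have to be found in the camera images.
- pad_top (a point): centre of the top of the flat round black pad (50 mm across, 12 mm thick) on the inner tube of the support to collapse; at 136 mm + both extensions above the bench. The support stands upright, fixed to the bench by a 110 mm square grey plate. Its three tubes slide straight up and down and stay where left; pressing the pad down moves the inner tube first (4 to 6 N), then the middle (13 to 16 N)
- flat_inner (a joint): how far the thin steel inner tube (26 mm across) stands out of the middle tube beyond home, in m: 0 = fully home, the pad resting on the middle tube's black collar (48 mm across, 14 mm high); at most 0.08
- flat_middle (a joint): how far the aluminium middle tube (40 mm across) stands out of the outer tube beyond home, in m: 0 = fully home, its collar resting on the black collar (60 mm across, top 110 mm above the bench) of the dark outer tube (54 mm across); at most 0.08
- vee_top (a point): bottom of the notch in the V-shaped black head (about 75 mm wide, its arms rise about 30 mm above this point) of the second telescoping support, otherwise the same as the first; partly extended, and to be left so. This point is 132 mm + its two extensions above the bench
There are look-alikes about, which are no part of the job. Leave any green look-alike of the part that bears pad_top alone.

How it is judged (in metres and radians):
On the way, in this order (a step that is already met when the one before it is completed fails the run):
1. the inner tube is home in the middle tube while the middle tube still stands out of the outer one (value of joint flat_inner below 0.012 m and value of joint flat_middle above 0.02 m), for 0.05 s.
2. the middle tube is home in the outer tube (value of joint each of flat_middle, flat_inner below 0.012 m), for 0.1 s.
At the end, for the whole second after the job is handed in: Both tubes of the flat-pad support are within 12 mm of fully home, and the V-head support's head is within 15 mm of where it was at the start (all of step 2 and distance of vee_top from where it was at the start of the episode below 0.015 m); the robot touches nothing.
It fails at once if the V-head support is pushed down or pulled up by more than 15 mm (distance of vee_top from where it was at the start of the episode above 0.015 m).
It also fails if it takes over 32 s, if anything falls off the work surface, if the arm or the gripper's body presses on something with over 40 N, if the wrist force passes 120 N, or if a joint passes its speed limit or range.

## Working session

There is one attempt and no reset: what is moved stays moved. The work goes in short steps, Python scripts to look and compute and a shell command to move; the robot and the scene stay as the last step left them, time stands still between calls to the robot, and variables do not carry over. Pictures are saved under pics/ and viewed, at most 10 in all, crops included, and the job is handed in when it is done.

```bash
mkdir -p pics; cat > h.py <<'E'
import numpy as np, cv2
from station import bot
def grab(n,fn):
    s=bot.state(); im,d=bot.read_camera(n); cv2.imwrite(f'pics/{fn}.png',im[:,:,::-1]); np.savez(f'pics/{fn}.npz',im=im,d=d,p=s['tcp_pos'],R=s['eef_rot']); return im,d
def cloud(n,fn):
    f=np.load(f'pics/{fn}.npz'); d=f['d']; c=bot.calibration(n); K=np.array(c['K']); k1=c['k1']
    v,u=np.mgrid[:400,:640]
    x=(u-K[0,2])/K[0,0]; y=(v-K[1,2])/K[1,1]; a,b=x.copy(),y.copy()
    for _ in range(8):
        g=1+k1*(a*a+b*b); a,b=x/g,y/g
    P=np.stack([a*d,b*d,d],-1)
    if 'rvec' in c and c['rvec'] is not None:
        R=cv2.Rodrigues(np.array(c['rvec'],float))[0]; P=(P-np.array(c['tvec']).ravel())@R
    else:
        T=np.array(c['hand_eye']); P=P@T[:3,:3].T+T[:3,3]; P=P@np.array(f['R']).T+f['p']
    P[d==0]=np.nan; return P
E
python3 - <<'E'
from h import *
a,_=grab('scene','s0'); b,_=grab('side','d0')
print(bot.state())
E
```

```text
{'clock': 0.1, 'joint_positions': array([-7.70567270e+01,  1.51646981e+01,  9.19732173e+01, -4.08110780e-04,
        7.29761849e+01, -2.11503494e+00]), 'joint_velocities': array([ 0.06851532, -0.06163396, -0.20358234,  0.03649336, -0.08409663,
       -0.02611477]), 'effort': array([ 2.43473578e-04, -5.16705930e+01, -3.68590665e+01, -1.35436153e-04,
        6.28352471e-03, -8.94824780e-06]), 'tcp_pos': array([ 175.20739279, -651.19241558,  230.090199  ]), 'eef_rot': array([[ 9.65661407e-01,  2.59803470e-01, -4.52689530e-04],
       [ 2.59803856e-01, -9.65659462e-01,  1.93930192e-03],
       [ 6.66934398e-05, -1.99031950e-03, -9.99998017e-01]]), 'ft_force': array([-0.05543909,  0.3858502 , -0.59353711]), 'moment': array([ 0.03799343,  0.02150473, -0.04497843]), 'finger_force': 0.0, 'width': 85.31884723729503}
```

View pics/s0.png

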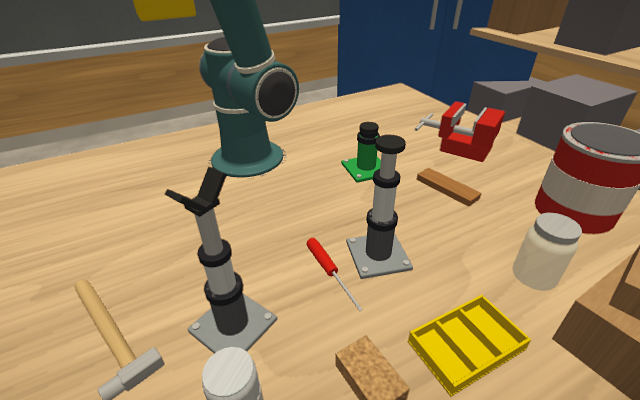

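View pics/d0.png

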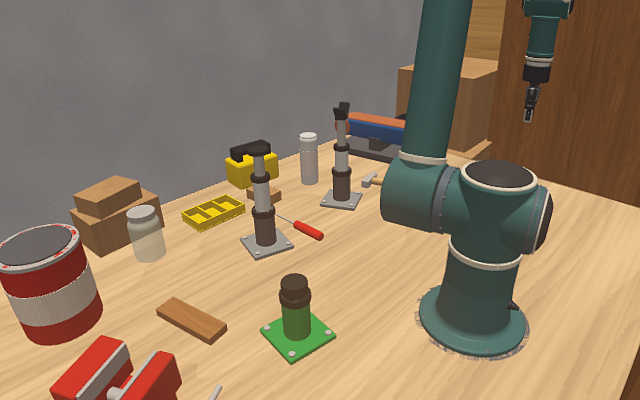

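Scene view: the candidates are the flat black pad on the grey-plate support at (391,143), the green look-alike with a black top at (368,128), and the V-head support at (205,200). I choose (391,143). In the side view the same support is at (262,150), with a yellow and black object behind it.

```bash
python3 - <<'E'
from h import *
P=cloud('scene','s0')
for u,v in [(391,143),(391,139),(384,143),(398,143),(391,147),(388,175),(380,215),(368,128),(205,207),(215,178),(175,193)]: print(u,v,np.round(P[v,u],0))
for n,f in (('scene','s0'),('side','d0')):
    Q=cloud(n,f).reshape(-1,3); c=P[141,391]
    m=(np.hypot(*(Q[:,:2]-c[:2]).T)<60)&(Q[:,2]>150)
    q=Q[m]; zt=np.percentile(q[:,2],98); print(n,m.sum(),'ztop',q[:,2].max(),zt)
    t=q[(abs(q[:,2]-np.median(q[q[:,2]>zt-8][:,2]))<5)]
    print(len(t),t.mean(0),t.min(0),t.max(0), cv2.minEnclosingCircle(t[:,:2].astype(np.float32)))
    print(np.histogram(q[:,2],np.arange(150,310,8)))
im=cv2.imread('pics/s0.png')[100:290,320:440]; cv2.imwrite('pics/crop.png',cv2.resize(im,None,fx=3,fy=3))
E
```

```text
391 143 [533. 104. 268.]
391 139 [523. 112. 269.]
384 143 [529.  93. 270.]
398 143 [538. 115. 268.]
391 147 [543.  97. 267.]
388 175 [536. 103. 208.]
380 215 [538.  94. 123.]
368 128 [243. 262. 135.]
205 207 [ 562. -208.  273.]
215 178 [ 539. -185.  296.]
175 193 [ 562. -237.  304.]
scene 1516 ztop 269.7790856714607 268.9969074366307
397 [529.27223349 105.61294084 267.71631512] [500.77246246  83.72581146 263.23927403] [550.84522772 133.33290237 269.77908567] ((526.293212890625, 108.10957336425781), 25.55782699584961)
(array([ 63,  89,  77,  82,  47, 102, 232,  58,  63,  60,  59,  68,  27,
        74, 415,   0,   0,   0,   0]), array([150, 158, 166, 174, 182, 190, 198, 206, 214, 222, 230, 238, 246,
       254, 262, 270, 278, 286, 294, 302]))
side 820 ztop 271.70176346551546 270.86016451438655
164 [519.86831739 116.44217739 269.46157086] [497.41995432  89.54638657 264.82460917] [548.15856948 137.73025682 271.70176347] ((522.7012939453125, 112.64163208007812), 26.197839736938477)
(array([ 46,  53,  48,  47,  40,  55, 114,  37,  30,  36,  34,  33,  32,
        30, 111,  74,   0,   0,   0]), array([150, 158, 166, 174, 182, 190, 198, 206, 214, 222, 230, 238, 246,
       254, 262, 270, 278, 286, 294, 302]))
```

View pics/crop.png

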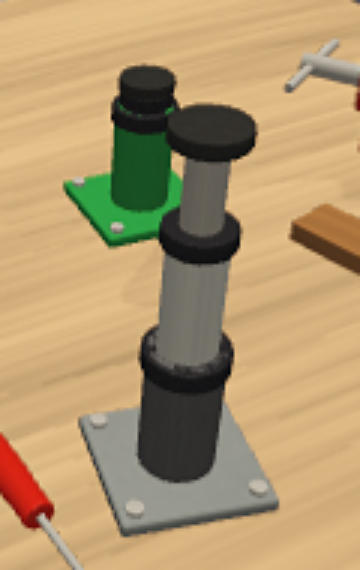

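The crop confirms it: flat round black pad, grey plate, and the green look-alike is separate. Pad top is at about (525,110,269). I'll raise, shut the fingers and travel.

```bash
python3 -m crank '[[[0,0,-0.2,0,0,0,-1],[0,0,-0.4,0,0,0,-1],[0,0,-0.57,0,0,0,-1],[0.83,-1,-0.57,0,0,0,-1],[0.83,-1,-0.57,0,0,0,-1],[0.83,-1,-0.57,0,0,0,-1],[0.83,-1,-0.57,0,0,0,-1],[0.83,-1,-0.57,0,0,0,-1],[0.83,-1,-0.57,0,0,0,-1],[0.83,-1,-0.57,0,0,0,-1],[0.83,-1,-0.57,0,0,0,-1]]]' 40
python3 -m crank '[[[0.83,-1,0,0,0,0,-1],[0.83,-1,0,0,0,0,-1],[0.83,-1,0,0,0,0,-1],[0.83,-1,0,0,0,0,-1],[0.83,-1,0,0,0,0,-1],[0.83,-1,0,0,0,0,-1],[0.83,-1,0,0,0,0,-1],[0.83,-1,0,0,0,0,-1]]]'
```

```text
clock: 1.48
tcp_pos: [338.1, -297.0, 402.2]
eef_rot: [[0.965, 0.262, -0.0], [0.262, -0.965, -0.001], [-0.0, 0.001, -1.0]]
ft_force: [-0.4, -0.5, 0.1]
width: 0.2
finger_force: 0.0
clock: 2.48
tcp_pos: [501.0, 56.1, 401.4]
eef_rot: [[0.966, 0.26, -0.002], [0.26, -0.966, -0.001], [-0.002, 0.001, -1.0]]
ft_force: [-0.6, -1.0, 0.2]
width: -0.1
finger_force: 0.0
```

```bash
python3 - <<'E'
from h import *
grab('wrist','w0'); P=cloud('wrist','w0').reshape(-1,3)
m=(np.hypot(P[:,0]-525,P[:,1]-110)<50)&(abs(P[:,2]-268)<7); t=P[m]
print(len(t),t.mean(0),t.min(0),t.max(0),cv2.minEnclosingCircle(t[:,:2].astype(np.float32)))
s=bot.state(); d=np.r_[cv2.minEnclosingCircle(t[:,:2].astype(np.float32))[0],t[:,2].mean()]-s['tcp_pos']
print(d, s['eef_rot'].T@d/300)
E
```

```text
3120 [526.32961684 110.47257357 270.30983973] [500.55189971  86.40350727 261.15831094] [550.28312867 135.01061038 273.14311251] ((525.3944091796875, 110.60868835449219), 25.019746780395508)
[  24.78763285   55.27984187 -131.41432901] [ 0.1282231  -0.15702179  0.43768689]
```

View pics/w0.png

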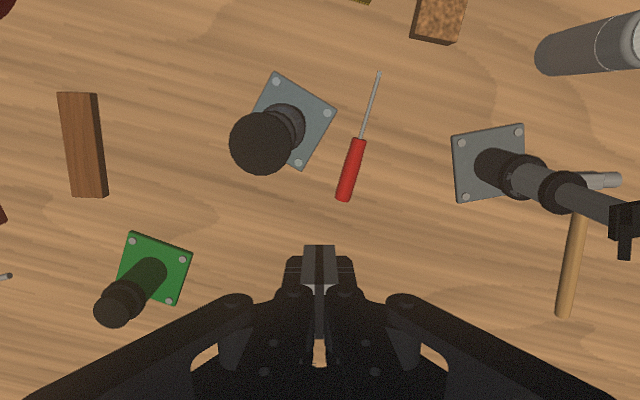

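The wrist view shows the flat pad at (262,143) on the grey plate, and its centre agrees with the scene estimate. The green look-alike at (130,290) is clear. I'll move above the pad and stop about 10 mm over it.

```bash
python3 -m crank '[[[0.128,-0.157,0,0,0,0,-1],[0.128,-0.157,0,0,0,0,-1],[0.128,-0.157,0.2,0,0,0,-1],[0.128,-0.157,0.35,0,0,0,-1],[0.128,-0.157,0.4,0,0,0,-1],[0.128,-0.157,0.4,0,0,0,-1]]]'
python3 -m crank '[[[0,0,0.02,0,0,0,-1],[0,0,0.04,0,0,0,-1],[0,0,0.06,0,0,0,-1],[0,0,0.08,0,0,0,-1],[0,0,0.1,0,0,0,-1],[0,0,0.12,0,0,0,-1]]]'
```

```text
clock: 3.28
tcp_pos: [524.9, 110.9, 282.2]
eef_rot: [[0.966, 0.258, -0.001], [0.258, -0.966, -0.001], [-0.001, 0.0, -1.0]]
ft_force: [-0.2, -0.3, -0.1]
width: 0.0
finger_force: 0.0
clock: 4.03
tcp_pos: [526.2, 112.5, 246.5]
eef_rot: [[0.966, 0.26, 0.002], [0.26, -0.966, 0.0], [0.002, 0.0, -1.0]]
ft_force: [2.4, -0.4, 5.2]
width: 0.2
finger_force: 2.2
```

Inner tube is moving at about 5 N. Continuing.

```bash
python3 -m crank '[[[0,0,0.02,0,0,0,-1],[0,0,0.04,0,0,0,-1],[0,0,0.06,0,0,0,-1],[0,0,0.08,0,0,0,-1]]]'
python3 -m crank '[[[0,0,0.01,0,0,0,-1],[0,0,0.02,0,0,0,-1],[0,0,0.03,0,0,0,-1],[0,0,0.04,0,0,0,-1]]]'
python3 -m crank '[[[0,0,0.01,0,0,0,-1],[0,0,0.02,0,0,0,-1],[0,0,0.03,0,0,0,-1],[0,0,0.03,0,0,0,-1]]]'
```

```text
clock: 4.53
tcp_pos: [525.3, 112.5, 221.9]
eef_rot: [[0.966, 0.26, 0.0], [0.26, -0.966, 0.0], [0.0, -0.0, -1.0]]
ft_force: [3.7, 0.6, 4.5]
width: 0.2
finger_force: 2.2
clock: 5.03
tcp_pos: [525.0, 112.5, 211.9]
eef_rot: [[0.966, 0.26, -0.0], [0.26, -0.966, 0.0], [-0.0, -0.0, -1.0]]
ft_force: [-2.2, 0.4, 13.2]
width: 0.1
finger_force: 6.6
clock: 5.52
tcp_pos: [525.0, 112.5, 202.7]
eef_rot: [[0.966, 0.26, -0.0], [0.26, -0.966, 0.0], [-0.0, -0.0, -1.0]]
ft_force: [-1.3, -0.4, 10.7]
width: 0.1
finger_force: 5.4
```

The force step to 13 N shows the inner tube is home and the middle tube is now moving. About 66 mm remain.

```bash
python3 -m crank '[[[0,0,0.02,0,0,0,-1],[0,0,0.04,0,0,0,-1],[0,0,0.06,0,0,0,-1],[0,0,0.08,0,0,0,-1],[0,0,0.1,0,0,0,-1],[0,0,0.12,0,0,0,-1],[0,0,0.14,0,0,0,-1],[0,0,0.16,0,0,0,-1],[0,0,0.18,0,0,0,-1]]]'
python3 -m crank '[[[0,0,0.01,0,0,0,-1],[0,0,0.02,0,0,0,-1],[0,0,0.03,0,0,0,-1],[0,0,0.037,0,0,0,-1],[0,0,0.043,0,0,0,-1],[0,0,0.043,0,0,0,-1]]]'
```

```text
clock: 6.65
tcp_pos: [525.0, 112.5, 148.8]
eef_rot: [[0.966, 0.26, -0.0], [0.26, -0.966, 0.0], [-0.0, -0.0, -1.0]]
ft_force: [-2.4, -0.5, 13.3]
width: 0.1
finger_force: 6.8
clock: 7.4
tcp_pos: [525.0, 112.5, 135.7]
eef_rot: [[0.966, 0.26, -0.0], [0.26, -0.966, 0.0], [-0.0, -0.0, -1.0]]
ft_force: [-1.8, 0.1, 12.1]
width: -0.0
finger_force: 5.8
```

```bash
python3 -m crank '[[[0,0,0.005,0,0,0,-1],[0,0,0.01,0,0,0,-1],[0,0,0.01,0,0,0,-1]]]'
```

```text
clock: 7.78
tcp_pos: [525.1, 112.5, 135.0]
eef_rot: [[0.966, 0.26, -0.0], [0.26, -0.966, 0.0], [-0.0, -0.0, -1.0]]
ft_force: [-6.0, -0.7, 24.5]
width: -0.0
finger_force: 12.1
```

The force rose to 24.5 N with no motion, so it's at the hard stop. Retreating and checking.

```bash
python3 -m crank '[[[0,0,-0.03,0,0,0,-1],[0,0,-0.1,0,0,0,-1],[0,0,-0.3,0,0,0,-1],[0,0,-0.5,0,0,0,-1],[0,0,-0.7,0,0,0,-1],[0,0,-0.7,0,0,0,-1],[0,0,-0.7,0,0,0,-1],[0,0,-0.7,0,0,0,-1]]]'
python3 - <<'E'
from h import *
grab('scene','s1'); P=cloud('scene','s1'); Q=P.reshape(-1,3)
q=Q[(np.hypot(Q[:,0]-525,Q[:,1]-111)<24)&(Q[:,2]<260)]; print('pad top',np.percentile(q[:,2],[50,90,99]))
P0=cloud('scene','s0')
for u,v in [(205,207),(215,178),(175,193)]: print(P0[v,u],P[v,u])
E
```

```text
clock: 8.78
tcp_pos: [523.7, 112.2, 338.2]
eef_rot: [[0.966, 0.26, -0.006], [0.26, -0.966, -0.001], [-0.006, -0.001, -1.0]]
ft_force: [0.1, 0.3, -0.0]
width: 0.0
finger_force: 0.0
pad top [133.82352149 134.82930853 135.61851609]
[ 562.21679425 -207.83396555  272.68488579] [ 561.28179325 -207.74712497  272.00800694]
[ 539.17995163 -184.55308012  296.09775937] [ 541.38946065 -184.86965632  297.48612198]
[ 561.57717902 -236.92986447  304.49862546] [ 560.84776127 -236.91567755  304.02986916]
```

View pics/s1.png

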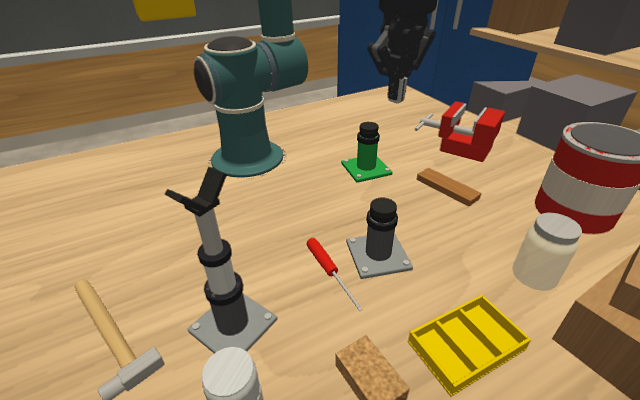

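The support at (382,215) is fully collapsed, with the pad top at about 135 mm. The V-head at (205,200) hasn't moved, and the arm is clear at (397,90).

```bash
python3 -c "
from station import bot
print(bot.sign_off())"
```

```text
the job is handed in; nothing more can be done
None
```

The flat-pad support is fully collapsed, inner tube first and then the middle one; the V-head support hasn't moved, the arm is clear of everything, and the job is handed in (no verdict was returned).

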